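# Bring the chimney extension round to the front of the parts turntable

## Task

The chimney extension, the tall plain aluminium tube, is the next part to be fitted: gently push the parts turntable round by its scalloped rim until the chimney extension stands squarely in line with the brass pointer at the front of the baseboard, and leave it at rest there. Pick nothing up and do not touch the parts standing on the turntable, which must all stay upright on their cork pads; leave the other things on the desk as they are.

Things in the scene. Friction and masses are not known exactly. Their poses are not given: they have to be found in the camera images.
- baseboard: Fixed wooden baseboard under the parts turntable, 335 x 300 x 12 mm. Origin on the desk below the turntable's axis. Its own -x points to its front edge (the robot's side), 185 mm from the axis; the other edges are 150 mm from the axis. Its yaw is up to 0.25 rad off the desk's. Straight in front of the axis (own y = 0, x negative) is the front position.
- pointer (a point): Tip of the flat brass pointer (16 mm wide, 3 mm thick) that lies on the baseboard at the middle of its front edge, 150 mm in front of the turntable's axis and pointing at it; 15 mm above the desk.
- turntable: Turntable top: plywood disc, 290 mm across, 18 mm thick, five scallops in its rim. Turns endlessly either way about its vertical z axis, light friction (0.12 to 0.2 N m), stays where left. Origin on the axis at its underside, 30 mm above the desk (18 mm above the baseboard). Five 58 mm cork pads on top, centres 95 mm from the axis at 0, 72, 144, 216, 288 degrees from its own x, faces 50 mm above the desk.
- scallop (a point): Point in the middle of one of the five finger scallops in the turntable's rim, 120 mm from the axis, 39 mm above the desk, at 36 degrees from the turntable's own x; the others follow every 72 degrees. Open above, outside and below. 44 mm wide at its floor, 100 mm from the axis; 57 mm wide at 120 mm; wider at the mouth. Shut fingers fit down into it and push on its side.
- chimney: The chimney extension: plain aluminium tube, 30 mm outside diameter, 42 mm high, open at both ends, with a small 35 mm bead round its top; by far the taller of the two aluminium tubes. Stands loose and upright on one of the five cork pads, about 95 mm from the turntable's axis; which pad varies. Origin at the centre of its underside, z up. This is the part that must come to the front; it is not to be touched itself.
- collar: Aluminium spacer collar, a low tube 30 mm across and 16 mm high. Stands loose and upright on one of the five cork pads; which pad varies. Origin at the centre of its underside, z up. Not to be touched.
- bushing: Bronze flanged bushing: 32 mm flange below, 22 mm body, 24 mm high. Stands loose and upright on one of the five cork pads; which pad varies. Origin at the centre of its underside, z up. Not to be touched.
- nozzle: Black anodised burner nozzle: 25 mm hexagon foot, tapering to a 10 mm tip, 39 mm high. Stands loose and upright on one of the five cork pads; which pad varies. Origin at the centre of its underside, z up. Not to be touched.
- valve: Small brass safety valve with a lever across its top: up to 23 mm across, lever reaching 19 mm from its axis, 34 mm high. Stands loose and upright on one of the five cork pads; which pad varies. Origin at the centre of its underside, z up. Not to be touched.
- tube_cutter: Steel tube cutter lying on the desk left of the turntable, about 145 mm long, 20 mm high. Leave alone. Origin on the desk near its middle.
- screwdriver: Screwdriver lying on the desk right of the turntable, 190 mm long. Leave alone. Origin on the desk near its middle.
- flux_tin: Round metal tin, 60 mm across, 45 mm high, standing left of the turntable. Leave alone. Origin at the centre of its underside.

How it is judged:
By the outcome, as a careful person would: the job done as asked, in the order asked, and still so for the second after the job is handed in, with the robot touching nothing.
It also fails if it takes over 48 s, if anything falls off the work surface, if the arm or the gripper's body presses on something with over 40 N, if the wrist force passes 120 N, or if a joint passes its speed limit or range.

## Robot

A 7-joint arm with a two-finger parallel gripper is mounted at the origin on the work surface. World frame = base frame: x ahead of the robot, y to its left, z up, the work surface at z = 0. Lengths are in m, angles in rad, forces in N, time in s.
With the tool pointing down it reaches from about 0.425 to 0.875 m from the base axis. Payload 8.4 kg.
Tool frame: the origin (TCP) lies midway between the tips of the shut fingers; the grasp point (between the pads) lies 19 mm behind it (arm.grasp_offset is the z of the grasp point in the tool frame, in m); z points along the fingers, y is the direction in which the jaws open and shut (so a half turn about z gives the same grasp; the last joint's range is limited). The gripper opens to 87 mm and grips with 3 to 60 N. Pads are 19 mm wide; open, the fingers measure 117 mm over their backs; the gripper's body (75 mm by 190 mm) begins 51 mm behind the grasp point.
Start: joints at [1.187, 0.333, 0.04, 1.465, -0.013, 1.343, -0.059], TCP at [0.183, -0.624, 0.223] pointing down, gripper open.
Joint ranges: [-2.58, 2.58], [-0.38, 2.09], [-1.3, 1.39], [0.25, 2.4], [-1.5, 4.64], [0.08, 2.09], [-2.65, 2.65]. Speed limits (rad/s): [2.22, 2.22, 2.79, 2.79, 3.14, 3.14, 3.14].

## Interface

Orientations are given as a 3x3 rotation matrix whose columns are the frame's x, y, z axes.
In Python, from cell import arm, grab_frame, camera_params, job gives the robot as it stands. The module is installed in compiled form; this text tells all that it offers.
- The arm moves only by the tool step_arm, never from a script. Its argument "series" is a list of rows, each a list of 3 entries, a list of its own where there are three numbers: the shift along the tool's x, y, z normalised to -1 to 1, where 1 is 20 cm, then the turn, a rotation vector about the tool's x, y, z normalised to -1 to 1, where 1 is 90 degrees, then the opening, from -1 (shut) to 1 (fully open), so that 0 is half open. In form: [[[tx, ty, tz], [ax, ay, az], hand], ...]. A call has exactly 5 rows; each row is the pose to reach, as a shift and turn from the pose measured when the call began, along the tool's axes at that moment; what a row does not reach only later rows make up. A row lasts 1/8 s, in which the tool goes at most 62.5 mm and 10.7 degrees, less where a joint would pass 70% of its speed; a pose out of reach is approached as far as the arm can. A call with a number of a shift or a turn outside -1 to 1 is refused whole. A call with a gripper value outside its range is refused whole. The fingers move at their own pace and stop on an object; "grip_force" is the grip in N (left out, the last holds). Time passes only in rows, so rows that repeat a pose let the fingers close, or fill a call up. It gives the time, the measured TCP pose, the force and the opening at its end, in the units of the state.
- arm.state(): the state, without advancing time (a new reading comes with each control period).
- grab_frame(name): name is "side" or "top" or "wrist"; returns (picture, depth): 400x640x3 uint8, red, green, blue; 400x640 float32, m along the optical axis (not along the pixel's ray), 0 where there is no reading.
- camera_params(name): a dict with "vfov" (degrees; the focal length in pixels is half the picture's height over the tangent of half this angle, whatever the lens; pixels are square), "cx", "cy" (the principal point, pixels), "rvec" (rotation vector, rad) and "tvec" (3), from world to camera coordinates, as OpenCV has them; the wrist camera has in their place "mount" (4x4, takes a point from camera to tool coordinates, whose origin is the TCP and whose axes are the flange's). Camera axes: x right, y down, z forward; pixel columns grow to the right and rows downward; lengths in m; the calibration is good to about 2 mm. A picture is of the moment at which its call begins: read the wrist's pose just before it. camera_params takes no time and is no camera call.
- job.hand_in(): hands the job in, once; it reports no verdict.
The state is a dict: "clock": time; "joints": joint angles; "joint_vel": joint speeds; "joint_torque": joint torques, N m; "tcp_pos": TCP position; "orientation": TCP orientation; "ft_force": force on the tool from outside, world axes, zero at the start; "moment": the same for the moment, N m; "gripper_width": opening from 0.0 (shut) to 1.0 (fully open).
Only numpy, scipy, OpenCV 4.12 (cv2) and the standard library are available. Lean on these libraries where they do the work, as an engineer would, in place of code of your own. Each camera call takes 0.05 s, during which the arm holds its last target.

## Working session

There is one attempt and no reset: what is moved stays moved. The work goes in short steps, Python scripts to look and compute and a tool call to move; the robot and the scene stay as the last step left them, time stands still between calls to the robot, and variables do not carry over. Pictures are saved under pics/ and viewed, and the job is handed in when it is done.

Besides the shell and the picture viewer there is one more tool, called after "Call:" as a command line: name --argument value ..., lists and objects as JSON in quotes. step_arm: Moves the arm, as the interface text tells. Its arguments: {"type":"object","properties":{"series":{"type":"array","items":{"type":"array"}},"grip_force":{"type":"number"}},"required":["series"]}

```bash
mkdir -p pics; python3 - <<'E'
from cell import arm, grab_frame, camera_params, job
import cv2, numpy as np
s=arm.state(); print({k:np.round(v,3).tolist() for k,v in s.items()})
for n in ["top","side"]:
    p,d=grab_frame(n); cv2.imwrite(f"pics/{n}0.png",p[:,:,::-1]); np.save(f"{n}0.npy",d)
    print(n,camera_params(n))
E
```

```text
{'clock': 0.0, 'joints': [1.187, 0.334, 0.04, 1.466, -0.013, 1.343, -0.058], 'joint_vel': [0.0, -0.001, -0.001, -0.0, -0.001, -0.001, -0.001], 'joint_torque': [0.001, -65.635, 1.336, -40.38, -0.06, 0.045, 0.0], 'tcp_pos': [0.182, -0.623, 0.222], 'orientation': [[0.96, 0.281, -0.001], [0.281, -0.96, 0.002], [-0.0, -0.002, -1.0]], 'ft_force': [-0.188, -0.514, -0.834], 'moment': [0.016, -0.008, 0.03], 'gripper_width': 1.0}
top {'vfov': 47.91042822272204, 'cx': 322.86694671530995, 'cy': 198.52031377734255, 'rvec': array([ 2.14516825, -2.050152  ,  0.23030511]), 'tvec': array([-0.00976716,  0.57016158,  1.24384457])}
side {'vfov': 54.21735998085306, 'cx': 319.0072917039177, 'cy': 198.02070402516657, 'rvec': array([ 0.43600136, -2.7438393 ,  1.22761098]), 'tvec': array([0.52702512, 0.17469276, 1.21325273])}
```

View pics/top0.png

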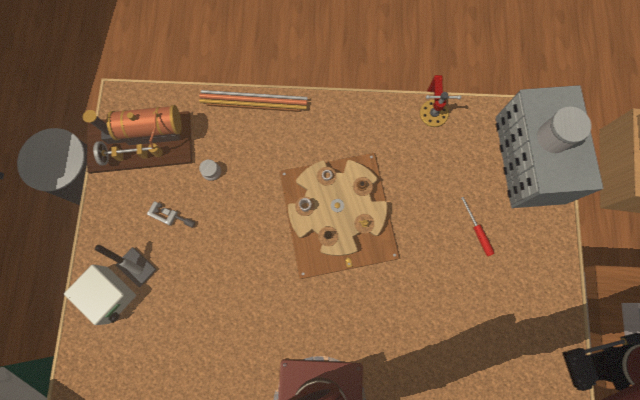

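View pics/side0.png

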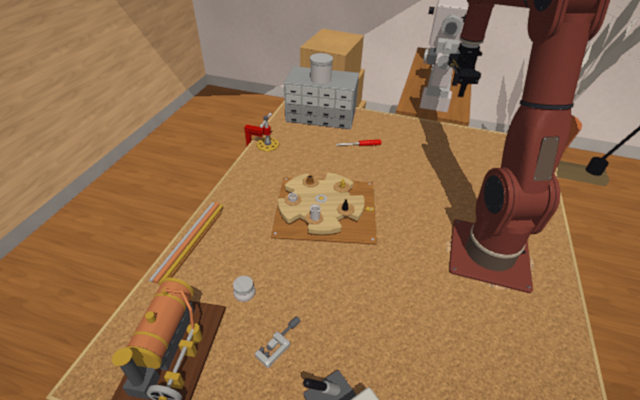

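Top view: the turntable is at about (337,206), the brass pointer at (348,263), and tubes stand at (327,175) and (305,205). I'll enlarge this area and measure the points.

```bash
cat > h.py <<'E'
import cv2, numpy as np
from cell import arm, grab_frame, camera_params, job
def KRt(n):
    c=camera_params(n); f=200/np.tan(np.radians(c['vfov']/2))
    K=np.array([[f,0,c['cx']],[0,f,c['cy']],[0,0,1]]); R=cv2.Rodrigues(c['rvec'])[0]
    return K,R,c['tvec']
def ray(n,uv,z):
    K,R,t=KRt(n); uv=np.atleast_2d(uv).astype(float)
    d=(R.T@np.linalg.inv(K)@np.c_[uv,np.ones(len(uv))].T).T; o=-R.T@t
    return o+d*((z-o[2])/d[:,2])[:,None]
def proj(n,P):
    K,R,t=KRt(n); q=(K@(R@np.atleast_2d(P).T+t[:,None])).T; return q[:,:2]/q[:,2:]
def cloud(n,d):
    K,R,t=KRt(n); v,u=np.mgrid[0:400,0:640]; 
    c=np.stack([(u-K[0,2])/K[0,0]*d,(v-K[1,2])/K[1,1]*d,d],-1)
    return (c-t)@R
E
python3 - <<'E'
from h import *
p=cv2.imread("pics/top0.png"); c=cv2.resize(p[145:285,270:410],None,fx=4.2,fy=4.2,interpolation=cv2.INTER_CUBIC); cv2.imwrite("pics/topc.png",c)
p=cv2.imread("pics/side0.png"); c=cv2.resize(p[160:250,265:385],None,fx=6,fy=6,interpolation=cv2.INTER_CUBIC); cv2.imwrite("pics/sidec.png",c)
d=np.load("top0.npy"); P=cloud("top",d); z=P[...,2]; print("desk z",np.median(z[280:300,200:280]))
for (u,v) in [(327,175),(305,205),(363,185),(364,223),(328,235),(337,206),(348,263)]:
    w=P[v-9:v+10,u-9:u+10].reshape(-1,3); i=w[:,2].argmax(); print((u,v),np.round(P[v,u],3),"max",np.round(w[i],3))
# disc outline
m=((z>.036)&(z<.056)&(d>0)).astype(np.uint8); m[:140]=0;m[290:]=0;m[:,:275]=0;m[:,:][:,405:]=0
n,l,st,ce=cv2.connectedComponentsWithStats(m); k=1+st[1:,4].argmax(); ct=max(cv2.findContours((l==k).astype(np.uint8),0,2)[0],key=len)
print(cv2.minEnclosingCircle(ct)); (cc,r)=cv2.minEnclosingCircle(ct); print(ray("top",cc,.048))
print("ptr",ray("top",(348,263),.015))
E
```

```text
desk z -0.0009343229921041163
(327, 175) [0.646 0.007 0.048] max [ 2.77e-01 -1.00e-03  1.34e+00]
(305, 205) [0.552 0.068 0.049] max [ 2.77e-01 -1.00e-03  1.34e+00]
(363, 185) [ 0.614 -0.099  0.073] max [ 2.77e-01 -1.00e-03  1.34e+00]
(364, 223) [ 0.502 -0.104  0.074] max [ 2.77e-01 -1.00e-03  1.34e+00]
(328, 235) [ 0.461 -0.003  0.083] max [ 2.77e-01 -1.00e-03  1.34e+00]
(337, 206) [ 0.552 -0.026  0.053] max [ 2.77e-01 -1.00e-03  1.34e+00]
(348, 263) [ 0.391 -0.065  0.021] max [ 2.77e-01 -1.00e-03  1.34e+00]
((336.5827941894531, 206.4691619873047), 49.16310501098633)
[[ 0.5517962  -0.02500673  0.048     ]]
ptr [[ 0.39152119 -0.06551747  0.015     ]]
```

View pics/topc.png

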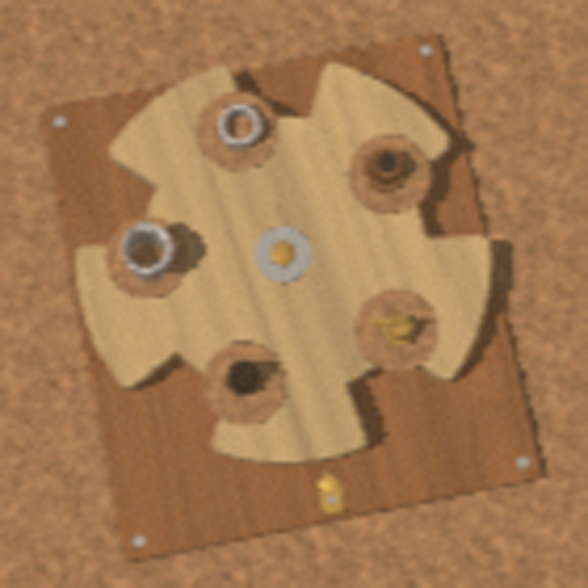

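View pics/sidec.png

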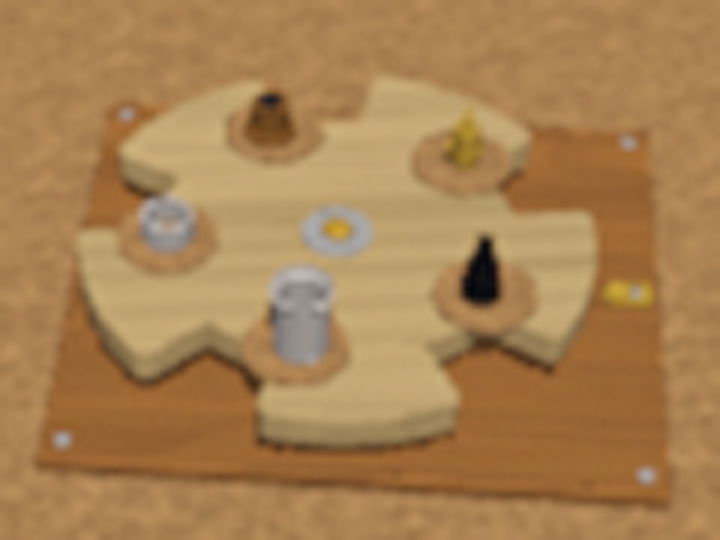

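The chimney extension is the tall tube at left, crop (147,255). The collar is at (240,126), the nozzle at (245,380), and the pointer tip is near (325,478). Next I'll compute the angles.

```bash
python3 - <<'E'
from h import *
u=lambda a: np.array(a,float)/4.2+[270,145]-0.38
scr=ray("top",u([(60,121),(426,49),(523,462),(138,540)]),.012)[:,:2]
print("screws",scr.round(4).tolist()); 
for i in range(4): print(np.linalg.norm(scr[i]-scr[(i+1)%4]).round(4),np.degrees(np.arctan2(*(scr[(i+1)%4]-scr[i])[::-1])))
pads=ray("top",u([(147,258),(238,131),(390,173),(397,329),(245,382)]),.05)[:,:2]
ax=ray("top",u((283,253)),.053)[0,:2]; print("axis",ax, "pads mean",pads.mean(0))
c=pads.mean(0)
for p in pads: print("pad",p.round(4),np.linalg.norm(p-c).round(4),np.degrees(np.arctan2(*(p-c)[::-1])).round(1))
ch=ray("top",u((147,249)),.092)[0,:2]; print("chim top",ch,np.linalg.norm(ch-c),np.degrees(np.arctan2(*(ch-c)[::-1])))
t=ray("top",u((325,477)),.015)[0,:2]; print("tip",t,np.linalg.norm(t-c),np.degrees(np.arctan2(*(t-c)[::-1])))
print(ray("top",u((332,500)),.015))
E
```

```text
screws [[0.6557, 0.1397], [0.7228, -0.126], [0.4224, -0.2004], [0.3562, 0.066]]
0.2741 -75.82978903352627
0.3095 -166.08938621618228
0.2745 103.94790459294612
0.3084 13.84050002445145
axis [ 0.55559817 -0.02594749] pads mean [ 0.55587652 -0.02629086]
pad [0.5484 0.0686] 0.0952 94.5
pad [0.6432 0.0092] 0.0942 22.2
pad [ 0.6173 -0.0991] 0.0952 -49.9
pad [ 0.5061 -0.1068] 0.0947 -121.7
pad [ 0.4645 -0.0034] 0.0942 166.0
chim top [0.54577247 0.06671208] 0.09355020059409402 96.20042678528428
tip [ 0.40538203 -0.0621302 ] 0.15470310963805078 -166.6048663820072
[[ 0.3896721  -0.06753058  0.015     ]]
```

Front direction is −166° (194°), from the board yaw of 14.0° (screws) and the tip at −166.6°. The axis is at (0.556, −0.026) by three agreeing estimates, and the chimney is at about 95°, so it needs roughly +98.5° CCW. I'll push with the scallop at −85.8°, on the robot's right, going to about +13°.

```bash
cat >> h.py <<'E'
C=np.array([.556,-.026])
from scipy.spatial.transform import Rotation as Rn
def head(R): return np.degrees(np.arctan2(R[1,1],R[0,1]))
def target(phi,r,z): 
    a=np.radians(phi); return np.r_[C+r*np.array([np.cos(a),np.sin(a)]),z]
def Rt(phi):
    a=np.radians(phi); y=np.array([np.cos(a),np.sin(a),0]); zz=np.array([0,0,-1.]); return np.c_[np.cross(y,zz),y,zz]
def row(s,pos,phi):
    R=np.array(s['orientation']); p=np.array(s['tcp_pos'])
    sh=R.T@(pos-p)/.2; rv=Rn.from_matrix(R.T@Rt(phi)).as_rotvec()/(np.pi/2)
    print(sh.round(3).tolist(),rv.round(3).tolist())
E
python3 - <<'E'
from h import *
s=arm.state(); row(s,target(-85.8,.122,.22),-85.8); print(target(-85.8,.122,.22)); print(camera_params("wrist")); print(ray("top",(475,230),.01))
E
```

```text
[2.504, -1.746, 0.011] [-0.001, 0.0, 0.135]
[ 0.56493506 -0.14767237  0.22      ]
{'vfov': 71.20794877656648, 'cx': 314.09886586907265, 'cy': 201.1078850357044, 'mount': array([[-1.45772142e-04, -9.70792617e-01, -2.39920139e-01,
         6.54785969e-02],
       [ 9.99999983e-01, -1.68292800e-04,  7.33797015e-05,
         2.45196588e-04],
       [-1.11613304e-04, -2.39920124e-01,  9.70792625e-01,
        -1.61973745e-01],
       [ 0.00000000e+00,  0.00000000e+00,  0.00000000e+00,
         1.00000000e+00]])}
[[ 0.50681581 -0.4407276   0.01      ]]
```

Call:
step_arm --series '[[[0.2,-0.14,0],[0,0,0.03],-1],[[0.4,-0.28,0],[0,0,0.06],-1],[[0.6,-0.42,0],[0,0,0.09],-1],[[0.8,-0.56,0],[0,0,0.12],-1],[[1,-0.7,0],[0,0,0.135],-1]]' --grip_force 10

```text
clock: 0.72
tcp_pos: [0.3358, -0.4314, 0.2216]
orientation: [[0.997, 0.072, -0.001], [0.072, -0.997, 0.002], [-0.001, -0.002, -1.0]]
ft_force: [0.1, 0.4, 0.6]
gripper_width: 0.52
```

```bash
python3 - <<'E'
from h import *
s=arm.state(); print(s['clock'],np.round(s['tcp_pos'],3),head(np.array(s['orientation'])),np.round(s['joints'],2),s['gripper_width']); row(s,target(-85.8,.122,.22),-85.8)
E
```

```text
0.725 [ 0.336 -0.431  0.222] -85.89872865994262 [ 0.91  0.13 -0.09  1.71  0.01  1.3  -0.68] 0.5197852928069553
[1.244, -1.333, 0.01] [-0.001, 0.0, -0.001]
```

Call:
step_arm --series '[[[0.2,-0.2,0],[0,0,0],-1],[[0.4,-0.4,0],[0,0,0],-1],[[0.6,-0.6,0],[0,0,0],-1],[[0.8,-0.8,0],[0,0,0],-1],[[1,-1,0],[0,0,0],-1]]'

```text
clock: 1.35
tcp_pos: [0.5217, -0.2161, 0.2217]
orientation: [[0.997, 0.071, -0.001], [0.071, -0.997, 0.002], [-0.001, -0.002, -1.0]]
ft_force: [0.1, -0.9, -0.6]
gripper_width: 0.017
```

```bash
python3 - <<'E'
from h import *
s=arm.state(); print(s['clock'],np.round(s['tcp_pos'],3),head(np.array(s['orientation'])),np.round(s['joints'],2),s['gripper_width']); row(s,target(-85.8,.122,.10),-85.8)
E
```

```text
1.35 [ 0.522 -0.216  0.222] -85.91061585313109 [ 0.58  0.18 -0.3   1.66  0.05  1.31 -1.23] 0.017491891158720685
[0.241, -0.325, 0.609] [-0.001, 0.001, -0.001]
```

Call:
step_arm --series '[[[0.12,-0.16,0],[0,0,0],-1],[[0.24,-0.325,0.1],[0,0,0],-1],[[0.24,-0.325,0.3],[0,0,0],-1],[[0.24,-0.325,0.45],[0,0,0],-1],[[0.24,-0.325,0.5],[0,0,0],-1]]'

```text
clock: 1.98
tcp_pos: [0.5635, -0.1473, 0.1196]
orientation: [[0.997, 0.072, -0.005], [0.072, -0.997, 0.003], [-0.004, -0.003, -1.0]]
ft_force: [-1.1, 0.4, 0.6]
gripper_width: 0.007
```

```bash
python3 - <<'E'
from h import *
s=arm.state(); print(s['clock'],np.round(s['tcp_pos'],3),head(np.array(s['orientation'])),np.round(s['joints'],2),s['gripper_width']); row(s,target(-85.8,.122,.036),-85.8)
for n in ["wrist","side","top"]:
    p,d=grab_frame(n); cv2.imwrite(f"pics/{n}1.png",p[:,:,::-1])
p=cv2.imread("pics/side1.png"); cv2.imwrite("pics/side1c.png",cv2.resize(p[100:260,240:440],None,fx=3.5,fy=3.5,interpolation=cv2.INTER_CUBIC))
E
```

```text
1.975 [ 0.564 -0.147  0.12 ] -85.89939196202614 [ 0.48  0.3  -0.35  1.74  0.11  1.13 -1.41] 0.007377722256377841
[0.009, 0.003, 0.418] [-0.002, 0.003, -0.001]
```

View pics/wrist1.png

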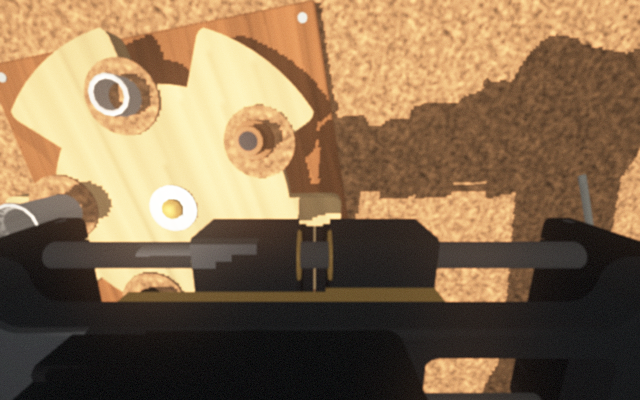

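View pics/side1c.png

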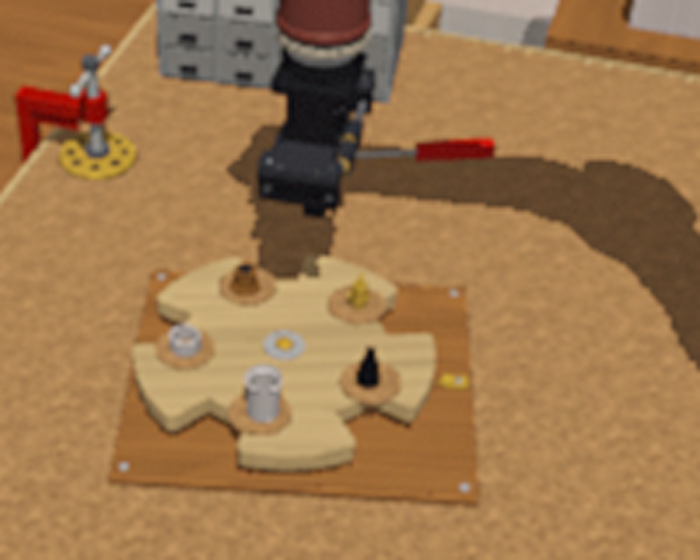

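The shut fingers (wrist view, column 315) hang over the scallop between the bushing (250,140) and the valve. I'll descend now.

Call:
step_arm --series '[[[0.01,0,0.1],[0,0,0],-1],[[0.01,0,0.2],[0,0,0],-1],[[0.01,0,0.3],[0,0,0],-1],[[0.01,0,0.38],[0,0,0],-1],[[0.01,0,0.42],[0,0,0],-1]]'

```text
clock: 2.75
tcp_pos: [0.5665, -0.1474, 0.037]
orientation: [[0.997, 0.071, -0.002], [0.071, -0.997, 0.002], [-0.002, -0.002, -1.0]]
ft_force: [0.1, 0.1, -0.2]
gripper_width: 0.004
```

```bash
python3 - <<'E'
from h import *
s=arm.state(); print(s['clock'],np.round(s['tcp_pos'],3),head(np.array(s['orientation'])),s['ft_force'].round(1) if hasattr(s['ft_force'],'round') else s['ft_force']); 
for a in [2,4,6,8,11]: row(s,target(-85.8+a,.122,.036),-85.8+a)
for n in ["wrist","side"]:
    p,d=grab_frame(n); cv2.imwrite(f"pics/{n}2.png",p[:,:,::-1])
p=cv2.imread("pics/side2.png"); cv2.imwrite("pics/side2c.png",cv2.resize(p[100:260,240:440],None,fx=3.5,fy=3.5,interpolation=cv2.INTER_CUBIC))
E
```

```text
2.75 [ 0.567 -0.147  0.037] -85.92376354812481 [ 0.1  0.1 -0.2]
[0.013, 0.0, 0.005] [-0.001, 0.001, -0.024]
[0.034, -0.001, 0.005] [-0.001, 0.001, -0.046]
[0.056, -0.003, 0.005] [-0.001, 0.001, -0.068]
[0.077, -0.005, 0.005] [-0.001, 0.001, -0.09]
[0.108, -0.011, 0.005] [-0.001, 0.001, -0.124]
```

View pics/side2c.png

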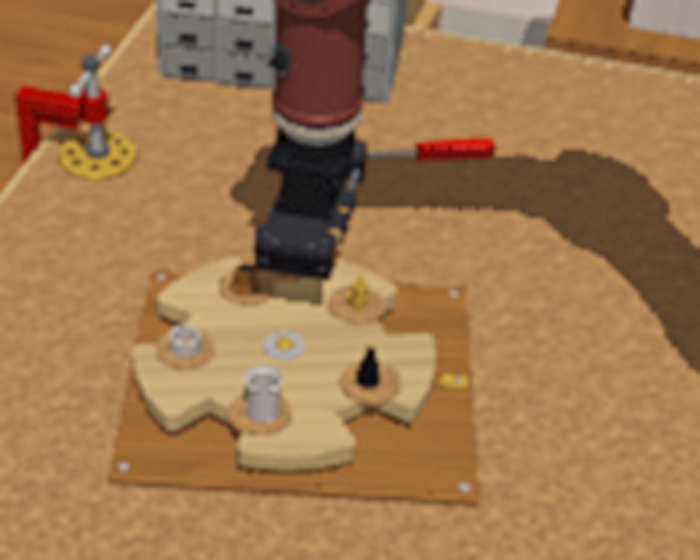

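View pics/wrist2.png

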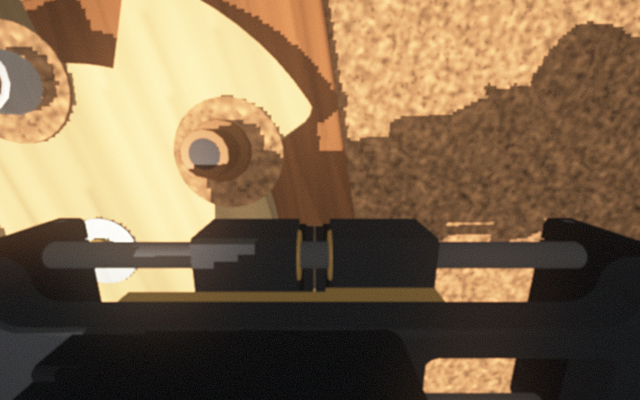

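Nothing was touched on the way down (forces near 0). Now a gentle push CCW along the arc.

Call:
step_arm --series '[[[0.02,0,0.005],[0,0,-0.024],-1],[[0.04,-0.001,0.005],[0,0,-0.046],-1],[[0.06,-0.003,0.005],[0,0,-0.068],-1],[[0.08,-0.006,0.005],[0,0,-0.09],-1],[[0.1,-0.01,0.005],[0,0,-0.115],-1]]'

```text
clock: 3.48
tcp_pos: [0.5865, -0.1442, 0.0364]
orientation: [[0.968, 0.251, -0.002], [0.251, -0.968, 0.002], [-0.002, -0.002, -1.0]]
ft_force: [-1.2, -1.1, 0.6]
gripper_width: 0.004
```

```bash
cat >> h.py <<'E'
def st():
    s=arm.state(); p=np.array(s['tcp_pos']); d=p[:2]-C
    print("t",round(s['clock'],2),"p",p.round(3),"head",head(np.array(s['orientation'])).round(1),"phi",np.degrees(np.arctan2(d[1],d[0])).round(1),"r",np.linalg.norm(d).round(4),"F",np.round(s['ft_force'],1),"q",np.round(s['joints'],2)); return s
E
python3 - <<'E'
from h import *
s=st()
for a in [-75+2.5*k for k in range(5)]: row(s,target(a,.122,.036),a)
for n in ["side"]:
    p,d=grab_frame(n); cv2.imwrite(f"pics/{n}3.png",p[:,:,::-1])
p=cv2.imread("pics/side3.png"); cv2.imwrite("pics/side3c.png",cv2.resize(p[100:260,240:440],None,fx=3.5,fy=3.5,interpolation=cv2.INTER_CUBIC))
E
```

```text
t 3.48 p [ 0.587 -0.144  0.036] head -75.4 phi -75.5 r 0.1221 F [-1.2 -1.1  0.6] q [ 0.47  0.43 -0.37  1.76  0.18  0.99 -1.29]
[0.006, -0.0, 0.002] [-0.001, 0.001, -0.005]
[0.032, -0.001, 0.002] [-0.001, 0.001, -0.033]
[0.059, -0.003, 0.002] [-0.002, 0.001, -0.06]
[0.085, -0.006, 0.002] [-0.002, 0.001, -0.088]
[0.111, -0.01, 0.002] [-0.002, 0.001, -0.116]
```

View pics/side3c.png

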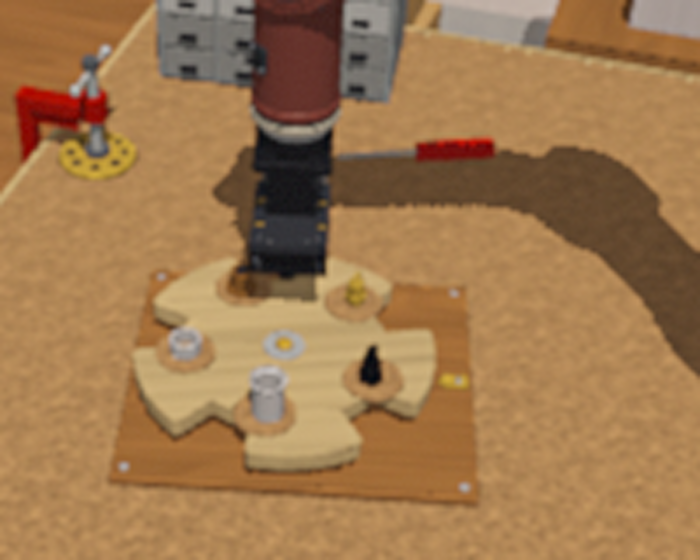

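Contact is made; the disc has started to turn with 1–2 N of force. Continuing at about 3° per row.

Call:
step_arm --series '[[[0.032,-0.001,0],[0,0,-0.033],-1],[[0.064,-0.003,0],[0,0,-0.067],-1],[[0.095,-0.007,0],[0,0,-0.1],-1],[[0.127,-0.013,0],[0,0,-0.133],-1],[[0.158,-0.021,0],[0,0,-0.167],-1]]'

```text
clock: 4.15
tcp_pos: [0.6166, -0.1318, 0.0363]
orientation: [[0.867, 0.497, -0.002], [0.497, -0.867, 0.002], [-0.001, -0.003, -1.0]]
ft_force: [-2.2, -0.5, 0.9]
gripper_width: 0.005
```

Call:
step_arm --series '[[[0.032,-0.001,0],[0,0,-0.033],-1],[[0.064,-0.003,0],[0,0,-0.067],-1],[[0.095,-0.007,0],[0,0,-0.1],-1],[[0.127,-0.013,0],[0,0,-0.133],-1],[[0.158,-0.021,0],[0,0,-0.167],-1]]'

```text
clock: 4.78
tcp_pos: [0.642, -0.1126, 0.0362]
orientation: [[0.707, 0.707, -0.002], [0.707, -0.707, 0.002], [-0.0, -0.003, -1.0]]
ft_force: [-0.9, -0.7, 1.1]
gripper_width: 0.006
```

```bash
python3 - <<'E'
from h import *
s=st(); p,d=grab_frame("side"); cv2.imwrite("pics/side4c.png",cv2.resize(p[100:260,240:440,::-1],None,fx=3.5,fy=3.5,interpolation=cv2.INTER_CUBIC))
E
```

```text
t 4.78 p [ 0.642 -0.113  0.036] head -45.0 phi -45.2 r 0.1221 F [-0.9 -0.7  1.1] q [ 0.46  0.54 -0.47  1.63  0.27  1.04 -0.87]
```

View pics/side4c.png

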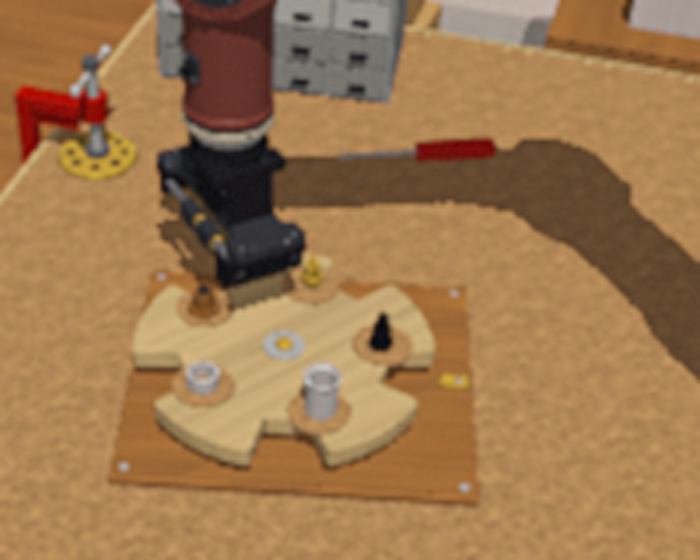

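The disc follows smoothly, all parts are upright and the chimney is at crop (322,395). I'll keep going.

Call:
step_arm --series '[[[0.032,-0.001,0],[0,0,-0.033],-1],[[0.064,-0.003,0],[0,0,-0.067],-1],[[0.095,-0.007,0],[0,0,-0.1],-1],[[0.127,-0.013,0],[0,0,-0.133],-1],[[0.158,-0.021,0],[0,0,-0.167],-1]]'

```text
clock: 5.45
tcp_pos: [0.6619, -0.0865, 0.0362]
orientation: [[0.496, 0.868, -0.002], [0.868, -0.496, 0.002], [0.001, -0.003, -1.0]]
ft_force: [-0.5, -1.1, 0.1]
gripper_width: 0.004
```

Call:
step_arm --series '[[[0.032,-0.001,0],[0,0,-0.033],-1],[[0.064,-0.003,0],[0,0,-0.067],-1],[[0.095,-0.007,0],[0,0,-0.1],-1],[[0.127,-0.013,0],[0,0,-0.133],-1],[[0.158,-0.021,0],[0,0,-0.167],-1]]'

```text
clock: 6.08
tcp_pos: [0.674, -0.0574, 0.0362]
orientation: [[0.254, 0.967, -0.002], [0.967, -0.254, 0.002], [0.001, -0.002, -1.0]]
ft_force: [0.4, -1.1, 0.2]
gripper_width: 0.002
```

Call:
step_arm --series '[[[0.032,-0.001,0],[0,0,-0.033],-1],[[0.064,-0.003,0],[0,0,-0.067],-1],[[0.095,-0.007,0],[0,0,-0.1],-1],[[0.127,-0.013,0],[0,0,-0.133],-1],[[0.158,-0.021,0],[0,0,-0.167],-1]]'

```text
clock: 6.7
tcp_pos: [0.6782, -0.0257, 0.0363]
orientation: [[-0.008, 1.0, -0.001], [1.0, 0.008, 0.001], [0.001, -0.001, -1.0]]
ft_force: [1.0, -1.9, -0.6]
gripper_width: 0.008
```

```bash
python3 - <<'E'
from h import *
s=st()
p,d=grab_frame("side"); cv2.imwrite("pics/side5.png",p[:,:,::-1]); cv2.imwrite("pics/side5c.png",cv2.resize(p[160:250,265:385,::-1],None,fx=6,fy=6,interpolation=cv2.INTER_CUBIC))
p,d=grab_frame("top"); cv2.imwrite("pics/top5.png",p[:,:,::-1]);cv2.imwrite("pics/top5c.png",cv2.resize(p[145:285,270:410,::-1],None,fx=4.2,fy=4.2,interpolation=cv2.INTER_CUBIC))
E
```

```text
t 6.7 p [ 0.678 -0.026  0.036] head 0.5 phi 0.1 r 0.1222 F [ 1.  -1.9 -0.6] q [ 0.43  0.62 -0.63  1.55  0.39  1.1  -0.29]
```

View pics/side5c.png

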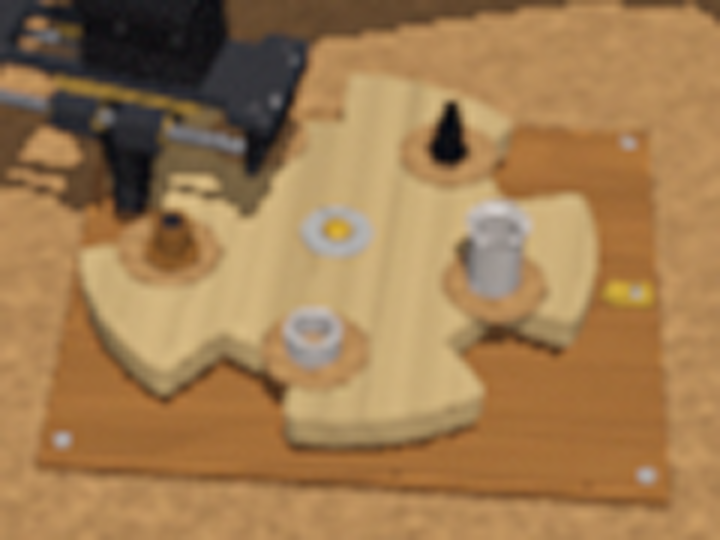

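View pics/top5c.png

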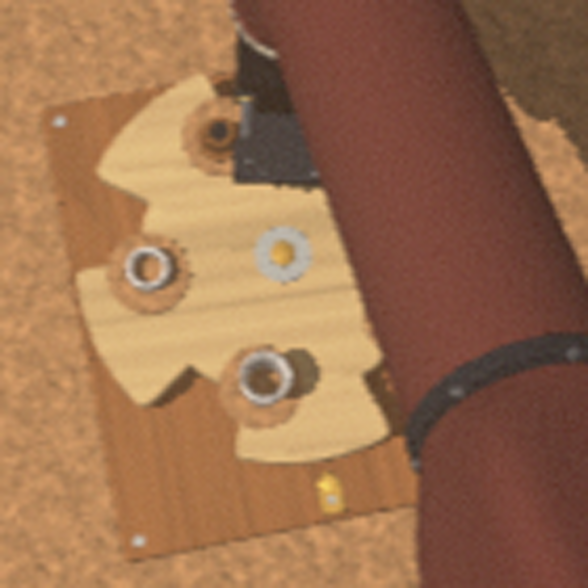

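The top view shows the collar pad at crop (150,275), the chimney pad at (259,386) with its tube rim at (265,376), and the bushing pad at (222,137). I'll measure the remaining angle, fitting ellipses to the chimney rim in colour rather than by eye.

```bash
cat >> h.py <<'E'
def ang(p): return np.degrees(np.arctan2(p[1]-C[1],p[0]-C[0]))%360
def rim(n,img,phi_guess,save=None):
    # grey (low-saturation, bright) pixels near predicted rim
    a=np.radians(phi_guess); P=np.r_[C+.095*np.array([np.cos(a),np.sin(a)]),.092]
    u0=proj(n,P)[0]; k=6; x0,y0=int(u0[0])-14,int(u0[1])-14
    c=cv2.resize(img[y0:y0+28,x0:x0+28],None,fx=k,fy=k,interpolation=cv2.INTER_CUBIC)
    hsv=cv2.cvtColor(c,cv2.COLOR_BGR2HSV); m=((hsv[...,1]<60)&(hsv[...,2]>95)).astype(np.uint8)*255
    cs=[q for q in cv2.findContours(m,0,2)[0] if len(q)>=5]; q=max(cs,key=cv2.contourArea)
    el=cv2.fitEllipse(cv2.convexHull(q)); uv=(np.array(el[0])+.5)/k-.5+[x0,y0]
    if save: cv2.ellipse(c,el,(0,0,255),1); cv2.imwrite(save,np.hstack([c,cv2.cvtColor(m,8)]))
    return uv,np.array(el[1])/k
E
python3 - <<'E'
from h import *
img=cv2.imread("pics/top5.png"); uv,ax=rim("top",img,170,"pics/rim5.png"); P=ray("top",uv,.092)[0]; print("rim",uv,ax,P,"ang",ang(P),"r",np.linalg.norm(P[:2]-C))
img=cv2.imread("pics/top0.png"); uv,ax=rim("top",img,95,"pics/rim0.png"); P=ray("top",uv,.092)[0]; print("rim0",uv,ax,P,"ang",ang(P),"r",np.linalg.norm(P[:2]-C))
u=lambda a: np.array(a,float)/4.2+[270,145]-0.38
for p in ray("top",u([(150,273),(259,387),(222,137)]),.05): print("pad",ang(p),np.linalg.norm(p[:2]-C))
# side: rim centre at crop(499,221)-ish; base at (494,283)
us=lambda a: np.array(a,float)/6+[265,160]-.42
for q,z in [((498,222),.092),((494,283),.05),((497,290),.05)]: P=ray("side",us(q),z)[0]; print("side",q,P,ang(P),np.linalg.norm(P[:2]-C))
for q,z in [((336,231),.052)]: print("side axis",ray("side",us(q),z)[0])
P=ray("side",us((605,292)),.015)[0]; print("side tip",P,ang(P),np.linalg.norm(P[:2]-C))
E
```

```text
rim [332.86116028 234.46445465] [12.21509552 12.7113533 ] [ 0.46208364 -0.01688813  0.092     ] ang 174.45844258903045 r 0.09435734983022619
rim0 [304.8632164 204.0332578] [11.73786418 12.83360672] [0.5454337  0.06600233 0.092     ] ang 96.55161123144866 r 0.09260710718491637
pad 101.16815770054704 0.09373208705242887
pad 172.27232286862235 0.09542234937452584
pad 29.41296114114002 0.09441433271693052
side (498, 222) [ 0.46340838 -0.01673723  0.092     ] 174.28719364726751 0.09305378347521066
side (494, 283) [ 0.46186628 -0.01383538  0.05      ] 172.63664464955826 0.09491646150687591
side (497, 290) [ 0.45891001 -0.00894286  0.05      ] 170.03574262726477 0.09857693205395156
side axis [ 0.55605895 -0.02433376  0.052     ]
side tip [ 0.40703271 -0.06390983  0.015     ] 194.27780267347654 0.15371534714436857
```

View pics/rim5.png

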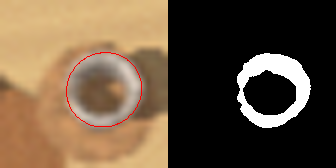

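Top and side views agree that the chimney is at 174.4°, with the target at 194.0° (screws 194.0, tip 193.4 and 194.3). That leaves about 19.6°, so I'll push 15° and measure again.

Call:
step_arm --series '[[[0.032,-0.001,0],[0,0,-0.033],-1],[[0.064,-0.003,0],[0,0,-0.067],-1],[[0.095,-0.007,0],[0,0,-0.1],-1],[[0.127,-0.013,0],[0,0,-0.133],-1],[[0.158,-0.021,0],[0,0,-0.167],-1]]'

```text
clock: 7.42
tcp_pos: [0.6735, 0.007, 0.0363]
orientation: [[-0.269, 0.963, -0.002], [0.963, 0.269, 0.002], [0.003, -0.001, -1.0]]
ft_force: [1.8, -1.4, -0.5]
gripper_width: 0.005
```

```bash
python3 - <<'E'
from h import *
s=st()
p,d=grab_frame("side"); cv2.imwrite("pics/side6.png",p[:,:,::-1]); cv2.imwrite("pics/side6c.png",cv2.resize(p[160:250,265:385,::-1],None,fx=6,fy=6,interpolation=cv2.INTER_CUBIC))
p,d=grab_frame("top"); cv2.imwrite("pics/top6.png",p[:,:,::-1]);cv2.imwrite("pics/top6c.png",cv2.resize(p[145:285,270:410,::-1],None,fx=4.2,fy=4.2,interpolation=cv2.INTER_CUBIC))
img=cv2.imread("pics/top6.png"); uv,ax=rim("top",img,189,"pics/rim6.png"); P=ray("top",uv,.092)[0]; print("rim",uv,ax,P,"ang",ang(P),"r",np.linalg.norm(P[:2]-C))
s=st()
E
```

```text
t 7.42 p [0.673 0.007 0.036] head 15.6 phi 15.7 r 0.122 F [ 1.8 -1.4 -0.5] q [ 0.42  0.63 -0.69  1.56  0.43  1.11 -0.1 ]
rim [341.92734273 234.55099869] [12.32620239 12.8940773 ] [ 0.46298447 -0.04219599  0.092     ] ang 189.8773911950624 r 0.09441503499301712
t 7.53 p [0.673 0.008 0.036] head 15.6 phi 16.3 r 0.1221 F [-0.6  0.  -0.3] q [ 0.42  0.63 -0.69  1.56  0.43  1.11 -0.1 ]
```

View pics/side6c.png

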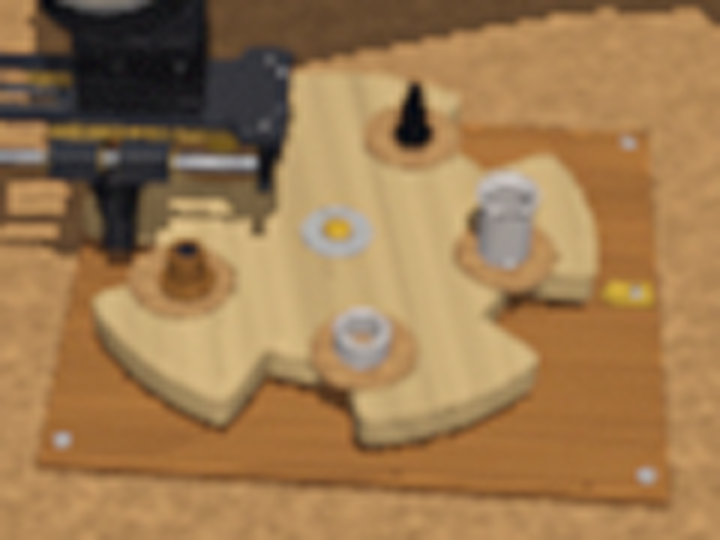

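View pics/top6c.png

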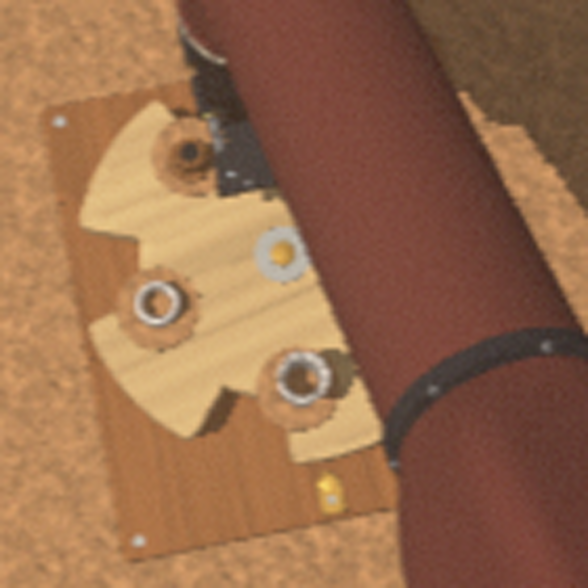

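Now 189.9° with about 4° left, the parts upright, and the chimney rim at crop (303,377). One small slow push.

Call:
step_arm --series '[[[0.008,0,0],[0,0,-0.008],-1],[[0.016,0,0],[0,0,-0.016],-1],[[0.024,0,0],[0,0,-0.024],-1],[[0.032,-0.001,0],[0,0,-0.032],-1],[[0.036,-0.001,0],[0,0,-0.036],-1]]'

```text
clock: 8.15
tcp_pos: [0.6709, 0.0151, 0.0363]
orientation: [[-0.324, 0.946, -0.002], [0.946, 0.324, 0.003], [0.004, -0.001, -1.0]]
ft_force: [-0.4, -2.3, -0.5]
gripper_width: 0.007
```

```bash
python3 - <<'E'
from h import *
s=st(); grab_frame("wrist"); grab_frame("wrist")
p,d=grab_frame("side"); cv2.imwrite("pics/side7.png",p[:,:,::-1]); cv2.imwrite("pics/side7c.png",cv2.resize(p[160:250,265:385,::-1],None,fx=6,fy=6,interpolation=cv2.INTER_CUBIC))
p,d=grab_frame("top"); cv2.imwrite("pics/top7.png",p[:,:,::-1]);cv2.imwrite("pics/top7c.png",cv2.resize(p[145:285,270:410,::-1],None,fx=4.2,fy=4.2,interpolation=cv2.INTER_CUBIC))
img=cv2.imread("pics/top7.png"); uv,ax=rim("top",img,193,"pics/rim7.png"); P=ray("top",uv,.092)[0]; print("rim",uv,ax,P,"ang",ang(P),"r",np.linalg.norm(P[:2]-C))
s=st()
E
```

```text
t 8.15 p [0.671 0.015 0.036] head 18.9 phi 19.7 r 0.1221 F [-0.4 -2.3 -0.5] q [ 0.42  0.63 -0.7   1.57  0.44  1.11 -0.06]
rim [343.87717438 234.31265259] [12.15091451 12.8494606 ] [ 0.4639011  -0.04761283  0.092     ] ang 193.20662320517232 r 0.09460085618967988
t 8.35 p [0.671 0.015 0.036] head 18.8 phi 19.7 r 0.1222 F [-0.  -0.3  0.7] q [ 0.42  0.63 -0.7   1.57  0.44  1.11 -0.06]
```

View pics/side7c.png

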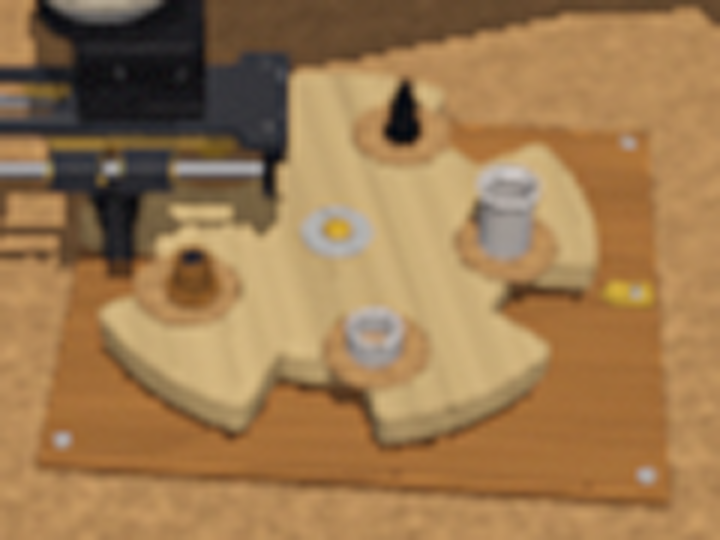

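View pics/top7c.png

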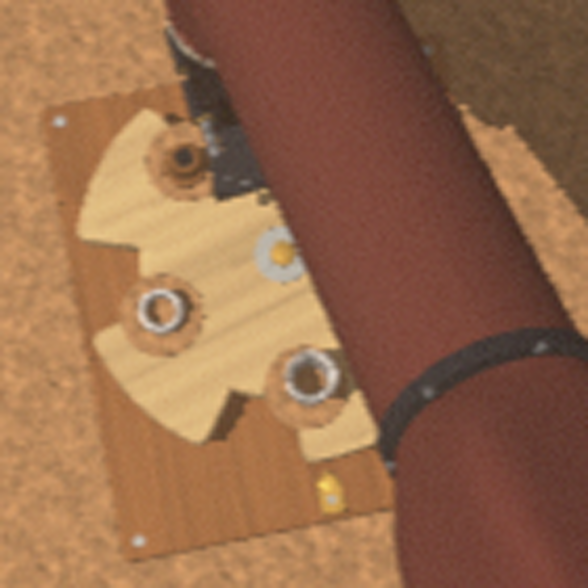

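```bash
python3 - <<'E'
from h import *
us=lambda a: np.array(a,float)/6+[265,160]-.42
u=lambda a: np.array(a,float)/4.2+[270,145]-0.38
for q,z in [((509,186),.092),((505,245),.05),((506,249),.05)]: P=ray("side",us(q),z)[0]; print("side",q,P,ang(P),np.linalg.norm(P[:2]-C))
for p in ray("top",u([(162,316),(304,388),(183,161)]),.05): print("pad",ang(p),np.linalg.norm(p[:2]-C))
print("tip", [ang(ray("top",u(q),.015)[0]) for q in [(325,477),(327,477),(332,500),(330,490)]],[ang(ray("side",us(q),.015)[0]) for q in [(605,292),(635,292)]])
E
```

```text
side (509, 186) [ 0.46506526 -0.04742459  0.092     ] 193.2573438598505 0.0934245198120604
side (505, 245) [ 0.46378683 -0.0458956   0.05      ] 192.1753081779557 0.09433506491995856
side (506, 249) [ 0.46243919 -0.04285663  0.05      ] 190.21328016815642 0.09506719003498391
pad 120.41135464449648 0.09508356135272648
pad 190.89419432807438 0.09557221481637473
pad 49.027913134181254 0.0967709007486678
tip [np.float64(193.4892182244582), np.float64(193.9952293080933), np.float64(194.01957964619493), np.float64(194.0509919976485)] [np.float64(194.27780267347654), np.float64(194.73315614818557)]
```

Rim is at 193.2° in both views (pad centre about 192.2°), against a target of 194.0–194.3°. I'll nudge it 1.1° more.

Call:
step_arm --series '[[[0.003,0,0],[0,0,-0.003],-1],[[0.006,0,0],[0,0,-0.006],-1],[[0.009,0,0],[0,0,-0.009],-1],[[0.012,0,0],[0,0,-0.012],-1],[[0.012,0,0],[0,0,-0.012],-1]]'

```text
clock: 8.98
tcp_pos: [0.6702, 0.0176, 0.0363]
orientation: [[-0.341, 0.94, -0.002], [0.94, 0.341, 0.004], [0.004, -0.001, -1.0]]
ft_force: [-0.2, -0.2, 0.1]
gripper_width: 0.007
```

```bash
python3 - <<'E'
from h import *
s=st(); grab_frame("wrist"); grab_frame("wrist")
p,d=grab_frame("top"); cv2.imwrite("pics/top8.png",p[:,:,::-1])
img=cv2.imread("pics/top8.png"); uv,ax=rim("top",img,194); P=ray("top",uv,.092)[0]; print("rim",uv,ax,"ang",ang(P),"r",np.linalg.norm(P[:2]-C))
s=st()
E
```

```text
t 8.97 p [0.67  0.018 0.036] head 19.9 phi 20.9 r 0.1222 F [-0.2 -0.2  0.1] q [ 0.42  0.63 -0.71  1.57  0.44  1.11 -0.04]
rim [344.47597504 234.07329559] [12.25250626 12.9028155 ] ang 194.28560492701888 r 0.0942646299006309
t 9.12 p [0.67  0.018 0.036] head 19.9 phi 20.9 r 0.1223 F [ 0.2 -0.8 -0.5] q [ 0.42  0.63 -0.71  1.57  0.44  1.11 -0.04]
```

194.3°, which is in line. Now I'll back off 12 mm to mid-scallop and go straight up.

Call:
step_arm --series '[[[-0.02,0,0],[0,0,0],-1],[[-0.04,0,0],[0,0,0],-1],[[-0.06,0,0],[0,0,0],-1],[[-0.06,0,0],[0,0,0],-1],[[-0.06,0,-0.05],[0,0,0],-1]]'

```text
clock: 9.75
tcp_pos: [0.6738, 0.0063, 0.0459]
orientation: [[-0.341, 0.94, -0.004], [0.94, 0.341, 0.004], [0.005, -0.002, -1.0]]
ft_force: [0.1, 0.2, 1.0]
gripper_width: 0.005
```

Call:
step_arm --series '[[[0,0,-0.1],[0,0,0],-1],[[0,0,-0.3],[0,0,0],-1],[[0,0,-0.5],[0,0,0],-1],[[0,0,-0.7],[0,0,0],-1],[[0,0,-0.9],[0,0,0],-1]]'

```text
clock: 10.38
tcp_pos: [0.6743, 0.0061, 0.2292]
orientation: [[-0.341, 0.94, -0.002], [0.94, 0.341, 0.004], [0.004, -0.0, -1.0]]
ft_force: [0.6, -0.6, -0.0]
gripper_width: 0.007
```

```bash
python3 - <<'E'
from h import *
s=st(); row(s,np.array([.60,-.40,.22]),19.9)
E
```

```text
t 10.38 p [0.674 0.006 0.229] head 20.0 phi 15.2 r 0.1226 F [ 0.6 -0.6 -0. ] q [ 0.46  0.49 -0.77  1.35  0.33  1.43  0.05]
[-1.782, -1.043, 0.039] [-0.0, -0.003, 0.001]
```

Call:
step_arm --series '[[[-0.15,-0.1,0],[0,0,0],-1],[[-0.35,-0.2,0],[0,0,0],-1],[[-0.55,-0.3,0],[0,0,0],-1],[[-0.75,-0.4,0],[0,0,0],-1],[[-0.9,-0.5,0],[0,0,0],-1]]'

```text
clock: 11.0
tcp_pos: [0.6416, -0.1991, 0.2302]
orientation: [[-0.341, 0.94, -0.001], [0.94, 0.341, 0.003], [0.003, 0.001, -1.0]]
ft_force: [0.3, 0.1, -0.4]
gripper_width: 0.005
```

Call:
step_arm --series '[[[-0.2,-0.1,0],[0,0,0],-1],[[-0.4,-0.2,0],[0,0,0],-1],[[-0.6,-0.3,0],[0,0,0],-1],[[-0.8,-0.4,0],[0,0,0],-1],[[-0.9,-0.5,0],[0,0,0],-1]]'

```text
clock: 11.62
tcp_pos: [0.6084, -0.4047, 0.2308]
orientation: [[-0.339, 0.941, 0.001], [0.941, 0.339, 0.003], [0.002, 0.001, -1.0]]
ft_force: [0.6, -0.4, -0.4]
gripper_width: 0.004
```

```bash
python3 - <<'E'
from h import *
s=st()
for n in ["side","top"]:
    p,d=grab_frame(n); cv2.imwrite(f"pics/{n}9.png",p[:,:,::-1])
    c=p[160:250,265:385] if n=="side" else p[145:285,270:410]; cv2.imwrite(f"pics/{n}9c.png",cv2.resize(c[:,:,::-1],None,fx=[4.2,6][n=="side"],fy=[4.2,6][n=="side"],interpolation=cv2.INTER_CUBIC))
img=cv2.imread("pics/top9.png"); uv,ax=rim("top",img,194); P=ray("top",uv,.092)[0]; print("rim",uv,ax,"ang",ang(P),"r",np.linalg.norm(P[:2]-C))
E
```

```text
t 11.62 p [ 0.608 -0.405  0.231] head 19.8 phi -82.1 r 0.3823 F [ 0.6 -0.4 -0.4] q [ 0.93  0.58 -0.65  1.19  0.34  1.48  0.67]
rim [344.42479324 234.11773554] [12.22026316 12.76858775] ang 194.1844100104295 r 0.09435806886950525
```

View pics/top9c.png

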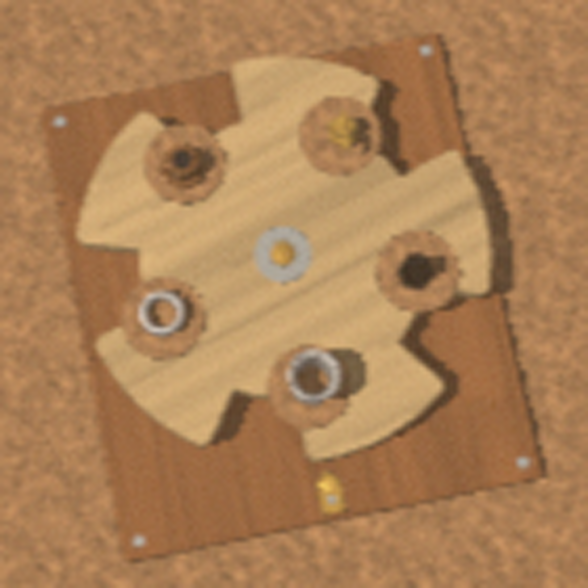

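View pics/side9c.png

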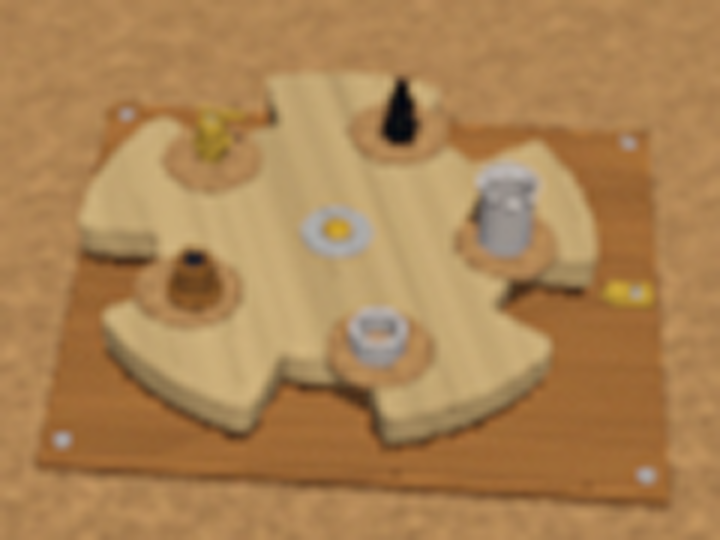

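View pics/side9.png

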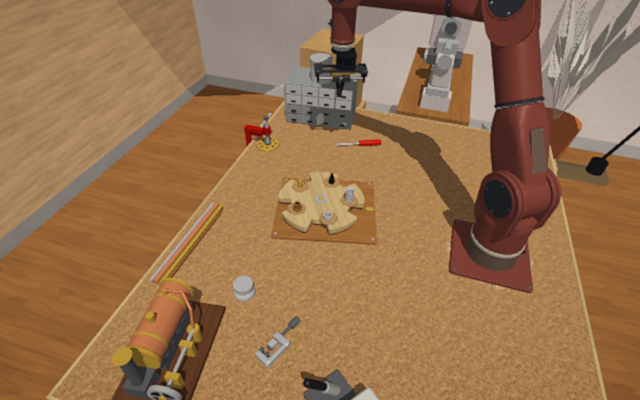

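All five parts stand upright on their pads, and the pointer, chimney and hub line up. The arm is clear and the tools are unmoved. One last check from all five pads.

```bash
python3 - <<'E'
from h import *
u=lambda a: np.array(a,float)/4.2+[270,145]-0.38
P=ray("top",u([(308,387),(162,318),(186,163),(340,135),(418,270)]),.05)[:,:2]; c=P.mean(0); print(c)
A=np.array([ang(p) for p in P]); print(A, (A%72), 144+(A%72).mean())
img=cv2.imread("pics/side9.png")
us=lambda a: np.array(a,float)/6+[265,160]-.42
print("side rim",ang(ray("side",us((508,180)),.092)[0]))
E
```

```text
[ 0.555871   -0.02587587]
[192.5916584  121.15859816  48.78111829 337.05445661 265.38336071] [48.5916584  49.15859816 48.78111829 49.05445661 49.38336071] 192.99383843402757
side rim 196.33597648611556
```

```bash
python3 - <<'E'
from h import *
print(job.hand_in()); st()
E
```

```text
the job is handed in; nothing more can be done
None
the job is handed in; nothing more can be done
```

The chimney extension now stands in line with the brass pointer, and the job is handed in at about 11.7 s on the robot's clock. I put the shut fingers into the rim scallop on the robot's right and pushed the turntable about 98° counter-clockwise. Contact force stayed at a few newtons. I then backed off, lifted clear and moved the arm away to the right.

**Alignment:** with the arm clear, the top camera puts the chimney at 194.2°, against 194.0° for the front line (baseboard screws) and 193.5–194.7° for the pointer itself.

**Parts:** all five stand upright on their pads in both final views. The tin, tube cutter and screwdriver look unmoved.

**Checks that disagreed:**
- The five pad centres put the chimney's pad at 193.0°. The chimney had been about 1–2° off its pad centre since the start.
- A hand-picked pixel in the final side view gave 196.3°. I put that down to picking error, because the earlier side readings had matched the top view.

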